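# Clamp the thick tube in the bench tube clamp

### The arm

A 6-joint arm with a two-finger parallel gripper is mounted at the origin on a cart in front of the work surface, level with it; the furniture and walls round the work are solid. World frame = base frame: x ahead of the robot, y to its left, z up, the work surface at z = 0. Lengths are in m, angles in rad, forces in N, time in s.
With the tool pointing down it reaches from about 0.35 to 0.975 m from the base axis. Payload 4.9 kg.
Tool frame: the origin (TCP) lies at the very end of the fingers, on their centre line; the grasp point (between the pads) lies 19 mm behind it; z points along the fingers, y is the line along which they close (so a half turn about z gives the same grasp; the last joint's range is limited). The gripper opens to 85 mm and grips with 20 to 120 N. Pads are 22 mm wide; open, the fingers measure 114 mm over their backs; the gripper's body (76 mm by 85 mm) begins 54 mm behind the grasp point. The pads swing forward as they close: fully open they stand 13 mm farther back than shut.
Start: joints at [1.149, 0.053, 1.613, -0, 1.476, -0.119], TCP at [0.186, 0.597, 0.231] pointing down, gripper open.
Joint ranges: [-3.01, 3.01], [-1.01, 2.22], [0.06, 2.58], [-1.02, 4.17], [0.09, 2.62], [-3.14, 3.14]. Speed limits (rad/s): [2.57, 2.57, 3.14, 3.14, 3.14, 3.14].

### API

Orientations are given as a rotation vector (axis times angle).
In Python, from station import get_obs, get_image, finish_job gives the robot as it stands. The module is installed in compiled form; this text tells all that it offers.
- The arm moves only by the tool carry_out, never from a script. Its argument "rows" is a list of rows, each a list of 7 numbers: the turn, a rotation vector about the tool's x, y, z as a fraction of full scale, then the shift along the tool's x, y, z as a fraction of full scale, then the closure, from -1 (fully open) to 1 (shut). A call has 1 to 5 rows; each row is the pose to reach, as a shift and turn from the pose commanded when the call began, along the tool's axes at that moment, turning the shorter way round; what a row does not reach only later rows make up. Full scale, the value 1, is 300 mm for a shift and pi rad for a turn. A row lasts 1/10 s, in which the tool goes at most 50 mm and 8.59 degrees, less where a joint would pass 70% of its speed; a pose out of reach is approached as far as the arm can. A call with a number of a shift or a turn outside -1 to 1 is refused whole. A call with a gripper value outside its range is refused whole. The fingers move at their own pace and stop on an object; "force" is the grip in N (left out, the last holds). Time passes only in rows, so rows that repeat a pose let the fingers close. It gives the time, the measured TCP pose, the force, the opening and the grip force at its end, in the units of the state.
- get_obs(): the state, without advancing time (a new reading comes with each control period).
- get_image(name): name is "scene" or "side" or "wrist"; returns a dict with "img" (400x640x3 uint8, blue, green, red), "mtx" (3x3 intrinsics, pixels), "R" (3x3) and "t" (3): a world point X has camera coordinates R X + t. Camera axes: x right, y down, z forward; pixel columns grow to the right and rows downward; lengths in m; the calibration is good to about 2 mm. A picture is of the moment at which its call begins. There is no depth.
- finish_job(): hands the job in; it is judged then, once.
The state is a dict: "t": time; "q": joint angles; "dq": joint speeds; "effort": joint torques, N m; "tool_pos": TCP position; "tool_rot": TCP orientation; "contact_force": force on the tool from outside, world axes, zero at the start; "wrist_torque": the same for the moment, N m; "opening": finger opening in m; "grip_force": force on a finger pad.
Only numpy, scipy, OpenCV 4.12 (cv2) and the standard library are available. Lean on these libraries where they do the work, as an engineer would, in place of code of your own. Each camera call takes 0.05 s, during which the arm holds its last target. There are 200 camera calls.

### The job

Clamp the thicker of the two tubes about its middle in the bench tube clamp: clear its hinged cap and swing bolt out of the way where needed, lay the tube in the saddle, swing the cap over it and press it until it snaps shut, then swing the bolt upright, fully into the slot of the cap. Leave the tube clamped and the thinner tube and the bottles and jar standing where they are.

Things in the scene. Friction and masses are not known exactly. Their poses are not given: they have to be found in the camera images.
- seat (a point): Where the middle of the thick tube's axis lies when seated in the grey bench clamp's V saddle, 75 mm above the table. z up; y along the saddle; cap hinge on the +x side, swing bolt on -x. Clamp fixed; block and ears 36 mm wide (y +-18); 45-degree V, 40 mm wide at its mouth, open from above once the cap is at 1.9 rad or more. Foot plate: x -70 to 62, y -40 to 40, 12 mm thick
- cap_hinge (a point): Point on the clamp's cap hinge axis (which runs along the clamp's y), x +34 mm and z 0 from seat. Frame as seat's
- cap (a joint): Angle (rad) of the aluminium cap: 0 shut over the tube, growing as it swings up and back to the +x side; stop at 2.25. Stiff hinge (0.12 N m): stays where left. Sprung catch: about 8 N down on the tongue takes it past a peak near 0.13 rad, then it snaps home to 0 and stays. The upright bolt's knob blocks the tongue; with the bolt at 0.9 rad or more the way is clear
- cap_grip (a point): Point in the cap's tongue to pinch across its flat sides (36 mm wide along the clamp's y, 10 mm thick); turns with the cap. When shut it is 84 mm from the hinge axis toward -x and 7 mm above it. The tongue ends 6 mm beyond it; a 12 mm wide slot, 18 mm deep, opens at its free end. The cap is 36 mm wide all over; shut, its top is 25 mm above seat
- bolt_hinge (a point): Point on the swing bolt's pivot axis (along the clamp's y), x -44 mm and z -37 mm from seat. Frame as seat's
- bolt (a joint): Angle (rad) of the swing bolt: 0 upright, in the cap's slot when the cap is shut; growing as it swings out and down over the -x side; stop at 1.4. Stiff pivot (0.07 N m): it stays where it is left
- bolt_grip (a point): Middle of the bolt's round black knob (26 mm across, 28 mm long along the bolt), 75 mm from the pivot along the bolt; it turns with the bolt. The knob's underside washer is 53 mm from the pivot; the shut cap's tongue lies 4 mm below it when the bolt is upright
- thick_tube_center (a point): Centre of the thicker aluminium tube (30 mm diameter, 200 mm long, 0.15 kg), which lies loose on the table; its y axis runs along the tube, z up. The last 14 mm at each end are square black plugs of 32 mm, on which it rests (centre 16 mm above the table)
- thin_tube_center (a point): Centre of the thinner tube (18 mm diameter, 200 mm long, square plugs of 20 mm), a bystander; y along the tube
- tall_bottle: White squeeze bottle, 41x47 mm, 146 mm tall, loose, stands beside one end of the saddle; origin at the centre of its underside
- short_bottle: Square ink bottle, 45x45 mm, 70 mm tall, loose, stands beside the other end of the saddle; origin at the centre of its underside
- jar: Round jar with a black cap, 45 mm across, 105 mm tall, loose, stands beside the thick tube; origin at the centre of its underside
- squeeze_bottle: Blue squeeze bottle, 36x42 mm, 120 mm tall, loose, stands beside the thin tube; origin at the centre of its underside
Mind the look-alikes: they are no part of the job. What is shaped like the part that bears seat but blue is not meant.

How it is judged:
By the outcome, as a careful person would: the job done as asked, in the order asked, and still so for the second after the job is handed in, with the robot touching nothing.
It also fails if it takes over 72 s, if anything falls off the work surface, if the arm or the gripper's body presses on something with over 40 N, if the wrist force passes 120 N, or if a joint passes its speed limit or range.

## Working session

There is one attempt and no reset: what is moved stays moved. The work goes in short steps, Python scripts to look and compute and a tool call to move; the robot and the scene stay as the last step left them, time stands still between calls to the robot, and variables do not carry over. Pictures are saved under pics/ and viewed, at most 10 in all, crops included, and the job is handed in when it is done.

Besides the shell and the picture viewer there is one more tool, called after "Request:" in YAML: its name, and indented under it one key for each argument. carry_out: Moves the arm, as the interface text tells. Shift numbers are shares of 300 mm and turn numbers shares of pi rad, none past 1 either way. Its arguments: {"type":"object","properties":{"rows":{"type":"array"},"force":{"type":"number"}},"required":["rows"]}

```bash
mkdir -p pics; cat > h.py <<'E'
import numpy as np, cv2, pickle
from scipy.spatial.transform import Rotation as Ro
from station import get_obs, get_image, finish_job
np.set_printoptions(precision=4,suppress=True)
def snap(n,tag):
    d=get_image(n); cv2.imwrite(f'pics/{tag}.png',d['img']); pickle.dump(d,open(f'pics/{tag}.pkl','wb')); return d
def ld(tag): return pickle.load(open(f'pics/{tag}.pkl','rb'))
def ray(d,p):
    c=-d['R'].T@d['t']; v=d['R'].T@np.linalg.solve(d['mtx'],[p[0],p[1],1.]); return c,v/np.linalg.norm(v)
def atz(d,p,z):
    c,v=ray(d,p); return c+v*(z-c[2])/v[2]
def tri(*dp):
    A=np.zeros((3,3));b=np.zeros(3)
    for d,p in dp:
        c,v=ray(d,p);M=np.eye(3)-np.outer(v,v);A+=M;b+=M@c
    X=np.linalg.solve(A,b); return X,[proj(d,X)-p for d,p in dp]
def proj(d,X):
    q=d['mtx']@(d['R']@np.asarray(X)+d['t']); return q[:2]/q[2]
E
python3 - <<'E'
from h import *
for n in ['scene','side','wrist']:
    d=snap(n,n+'0'); print(n,-d['R'].T@d['t'],d['R'][2],d['mtx'][0,0])
print(get_obs())
a=cv2.imread('pics/scene0.png');b=cv2.imread('pics/side0.png')
E
```

```text
scene [-0.0472 -1.0119  0.7063] [ 0.4336  0.7756 -0.4588] 404.0952607433534
side [-0.2035 -1.0821  0.6502] [ 0.5077  0.763  -0.4002] 498.66629831451974
wrist [0.1184 0.616  0.3731] [ 0.2651 -0.0847 -0.9605] 347.9522400253175
{'t': 0.15, 'q': array([ 1.149 ,  0.0532,  1.614 , -0.    ,  1.476 , -0.119 ]), 'dq': array([ 0.0001, -0.0033, -0.0067, -0.0009,  0.0007,  0.0004]), 'effort': array([  0.0002, -39.4242, -37.0722,  -0.0001,   0.0047,  -0.    ]), 'tool_pos': array([0.1862, 0.5961, 0.2303]), 'tool_rot': array([-0.4737, -3.1052,  0.0025]), 'contact_force': array([ 0.3834,  0.0298, -0.3361]), 'wrist_torque': array([ 0.0284, -0.0542, -0.0384]), 'grip_force': 0.0, 'opening': 0.08507898800674499}
```

View pics/scene0.png

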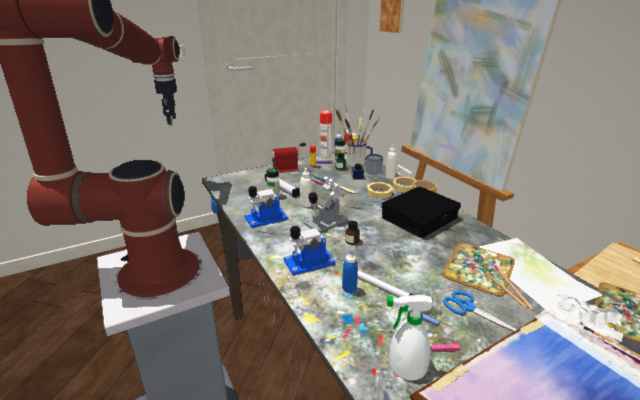

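View pics/side0.png

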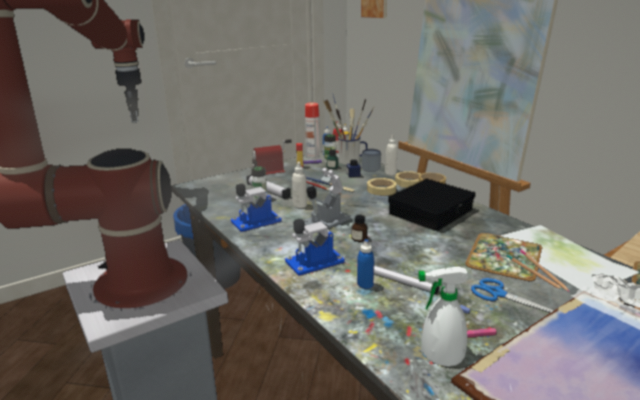

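```bash
python3 - <<'E'
from h import *
a=cv2.imread('pics/scene0.png')[155:245,235:375];b=cv2.imread('pics/side0.png')[155:245,225:365]
a=cv2.resize(a,None,fx=5.6,fy=5.6,interpolation=cv2.INTER_CUBIC)
cv2.imwrite('pics/c1.png',a)
d=ld('scene0')
print('foot',atz(d,(325,222),0.0),'tube',atz(d,(290,188),.016),'jar',atz(d,(272,193),0), atz(d,(385,284),.01), atz(d,(353,244),0))
E
```

```text
foot [0.539  0.0107 0.    ] tube [0.5325 0.275  0.016 ] jar [0.4661 0.2981 0.    ] [ 0.5133 -0.3572  0.01  ] [ 0.5501 -0.1462  0.    ]
```

View pics/c1.png

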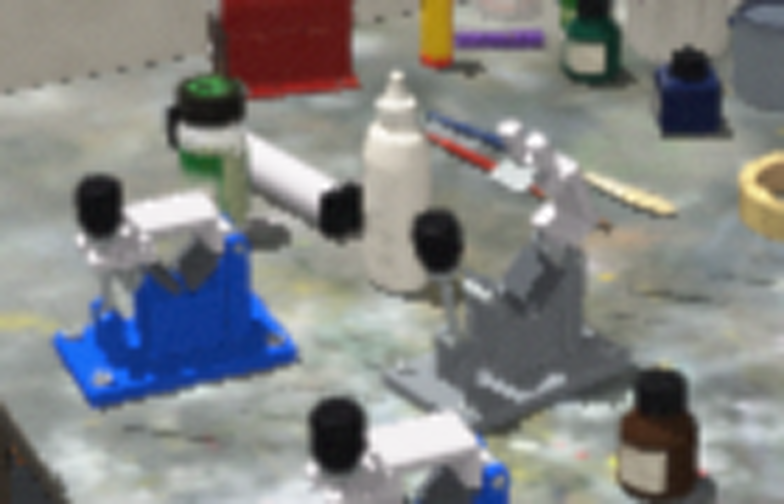

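View pics/wrist0.png

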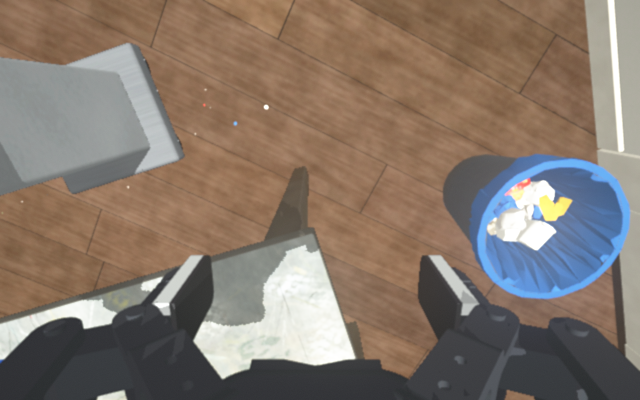

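```bash
python3 - <<'E'
from h import *
d=ld('scene0')
f=lambda u,v,z:print((u,v,z),atz(d,(235+u/5.6,155+v/5.6),z))
f(385,378,.012);f(490,425,.012);f(635,350,.012)
f(437,240,.113)
f(250,155,.016);f(340,212,.016);f(265,235,0);f(210,215,0);f(400,285,0);f(658,475,0)
f(590,240,.075)
E
```

```text
(385, 378, 0.012) [0.4653 0.0243 0.012 ]
(490, 425, 0.012) [ 0.4946 -0.0511  0.012 ]
(635, 350, 0.012) [ 0.6136 -0.0188  0.012 ]
(437, 240, 0.113) [ 0.4851 -0.0051  0.113 ]
(250, 155, 0.016) [0.5167 0.3382 0.016 ]
(340, 212, 0.016) [0.5338 0.2269 0.016 ]
(265, 235, 0) [ 0.4875  0.2486 -0.    ]
(210, 215, 0) [0.4665 0.2941 0.    ]
(400, 285, 0) [0.5356 0.1421 0.    ]
(658, 475, 0) [ 0.5615 -0.1258  0.    ]
(590, 240, 0.075) [0.6005 0.0153 0.075 ]
```

Request:
carry_out:
  rows:
    - [0, 0, 0, -0.43, -0.39, -0.19, -1]
    - [0, 0, 0, -0.43, -0.39, -0.19, -1]
    - [0, 0, 0, -0.43, -0.39, -0.19, -1]
    - [0, 0, 0, -0.43, -0.39, -0.19, -1]

```text
t: 0.55
tool_pos: [0.2757, 0.4444, 0.2893]
tool_rot: [0.475, 3.104, 0.001]
contact_force: [1.2, 1.1, -0.2]
opening: 0.0852
grip_force: 0.0
```

Request:
carry_out:
  rows:
    - [0, 0, 0, -0.43, -0.39, -0.19, -1]
    - [0, 0, 0, -0.43, -0.39, -0.19, -1]
    - [0, 0, 0, -0.43, -0.39, -0.19, -1]
    - [0, 0, 0, -0.43, -0.39, -0.19, -1]

```text
t: 0.95
tool_pos: [0.3639, 0.294, 0.3465]
tool_rot: [0.476, 3.104, 0.001]
contact_force: [0.4, 0.4, 1.0]
opening: 0.0855
grip_force: 0.0
```

Request:
carry_out:
  rows:
    - [0, 0, -0.19, -0.43, -0.39, -0.19, -1]
    - [0, 0, -0.19, -0.43, -0.39, -0.19, -1]
    - [0, 0, -0.19, -0.43, -0.39, -0.19, -1]
    - [0, 0, -0.19, -0.43, -0.39, -0.19, -1]
    - [0, 0, -0.19, -0.43, -0.39, -0.19, -1]

```text
t: 1.45
tool_pos: [0.4529, 0.143, 0.4037]
tool_rot: [-0.458, 3.106, -0.002]
contact_force: [0.5, 1.2, 0.1]
opening: 0.0853
grip_force: 0.0
```

```bash
python3 - <<'E'
from h import *
d=snap('wrist','w1'); o=get_obs(); print(o['t'],o['tool_pos'],Ro.from_rotvec(o['tool_rot']).as_matrix())
cv2.imwrite('pics/w1b.png',cv2.resize(d['img'],(800,500),interpolation=cv2.INTER_CUBIC))
E
```

```text
1.5 [0.4526 0.1435 0.4034] [[-0.957  -0.2901  0.0017]
 [-0.2901  0.957  -0.0006]
 [-0.0015 -0.0011 -1.    ]]
```

View pics/w1b.png

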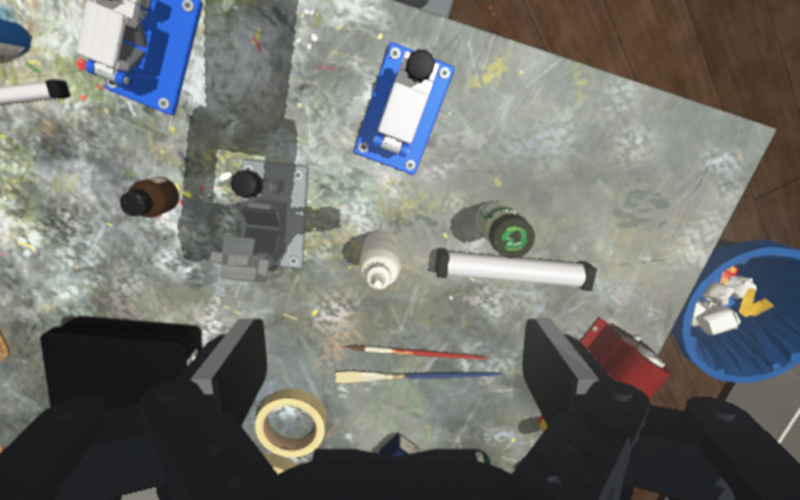

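```bash
python3 - <<'E'
from h import *
im=ld('w1')['img']
a=cv2.resize(im[120:240,95:255],None,fx=5,fy=5,interpolation=cv2.INTER_CUBIC)
cv2.imwrite('pics/c2.png',a)
d=ld('w1');s=1.25
f=lambda n,u,v,z:print(n,atz(d,(u/s,v/s),z))
# tube end centres top plug z .016
f('tA',442,263,.016);f('tB',589,275,.016);f('jartop',513,237,.105);f('tallTop',377,274,.146);f('inktop',137,203,.07)
E
```

```text
tA [0.5353 0.2303 0.016 ]
tB [0.4955 0.4175 0.016 ]
jartop [0.4611 0.2741 0.105 ]
tallTop [0.5275 0.1465 0.146 ]
inktop [ 0.5519 -0.1269  0.07  ]
```

View pics/c2.png

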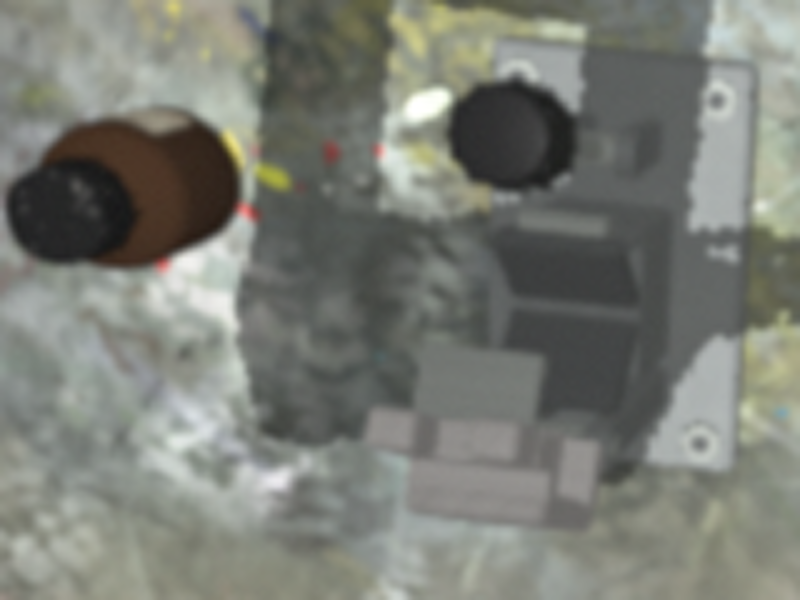

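```bash
cat >> h.py <<'E'
# clamp frame: pose (x,y,yaw); point in mm relative to seat
def cl(P,p):
    x,y,a=P; c,s=np.cos(a),np.sin(a); p=np.array(p,float)/1000
    return np.array([x+c*p[0]-s*p[1], y+s*p[0]+c*p[1], .075+p[2]])
def cap(r,h,yy,th): # r toward -x from hinge, h above
    return (34-r*np.cos(th)+h*np.sin(th), yy, r*np.sin(th)+h*np.cos(th))
def bolt(r,th,yy=0): return (-44-r*np.sin(th), yy, -37+r*np.cos(th))
E
python3 - <<'E'
from h import *
from scipy.optimize import least_squares
d=ld('w1'); s=ld('scene0')
c=lambda u,v:np.array([95+u/5,120+v/5]); cs=lambda u,v:np.array([235+u/5.6,155+v/5.6])
obs=[(d,(-70,-40,-63),c(498,40)),(d,(-70,40,-63),c(757,65)),(d,(62,40,-63),c(735,468)),
 (d,bolt(89,0),c(505,135))]
r=least_squares(lambda P:np.concatenate([proj(k,cl(P,p))-u for k,p,u in obs]),[.549,.009,.3])
P=r.x;print(P,np.degrees(P[2]),r.fun)
def inv(q): return (q-[95,120])*5
for n,p in [('Vmouth',(-20,-18,5)),('Vm',(20,18,5))]: print(n,inv(proj(d,cl(P,p))))
for th in (1.4,1.6,1.8,2.0,2.2):
  print(th,[inv(proj(d,cl(P,cap(90,h,y,th)))).round() for h in(2,12) for y in (-18,18)],[((proj(s,cl(P,cap(90,7,y,th)))-[235,155])*5.6).round() for y in(-12,12)])
print([ ((proj(s,cl(P,bolt(75,th)))-[235,155])*5.6).round() for th in (0,.1,.2)],[inv(proj(d,cl(P,bolt(89,th)))).round() for th in (0,.1,.2)])
print(P.tolist())
E
```

```text
[0.5366 0.0088 0.1735] 9.942559569239698 [-0.1787 -5.0889  1.0686 -3.5801  0.0593 -2.0625 -0.758   8.6539]
Vmouth [490.1321 228.9723]
Vm [616.2933 384.4838]
1.4 [array([364., 470.]), array([519., 487.]), array([360., 512.]), array([516., 529.])] [array([552., 125.]), array([526., 111.])]
1.6 [array([362., 543.]), array([516., 560.]), array([362., 582.]), array([515., 599.])] [array([576., 117.]), array([549., 104.])]
1.8 [array([366., 608.]), array([517., 625.]), array([370., 641.]), array([519., 657.])] [array([599., 115.]), array([572., 102.])]
2.0 [array([376., 661.]), array([524., 677.]), array([383., 687.]), array([528., 703.])] [array([619., 119.]), array([592., 106.])]
2.2 [array([391., 700.]), array([534., 715.]), array([400., 718.]), array([540., 733.])] [array([637., 128.]), array([610., 115.])]
[array([444., 232.]), array([434., 237.]), array([424., 242.])] [array([501., 178.]), array([503., 142.]), array([505., 105.])]
[0.5366310740676355, 0.00884775881692386, 0.17353040055890184]
```

```bash
python3 - <<'E'
from h import *
from scipy.optimize import least_squares
d=ld('w1'); s=ld('scene0')
c=lambda u,v:np.array([95+u/5,120+v/5]); cs=lambda u,v:np.array([235+u/5.6,155+v/5.6])
def inv(q): return ((q-[95,120])*5).round()
F=lambda Q:[(d,(-70,-40,-63),c(498,40)),(d,(-70,40,-63),c(757,65)),(d,(62,40,-63),c(735,468)),
 (d,bolt(89,Q[3]),c(503,138)),(d,cap(90,2,-18,Q[4]),c(366,408)),(d,cap(90,12,-18,Q[4]),c(366,450)),(s,bolt(75,Q[3]),cs(437,240))]
r=least_squares(lambda P:np.concatenate([proj(k,cl(P[:3],p))-u for k,p,u in F(P)]),[.549,.009,.2,.1,1.3],loss='soft_l1')
P=r.x;print(P.tolist(),r.fun.reshape(-1,2))
for p in [(62,40,-63),(-20,18,5),(20,18,5),(0,18,-15)]: print(p,inv(proj(d,cl(P,p))) if 0 else inv(proj(d,cl(P[:3],p))))
T=d['R']; 
E
```

```text
[0.5424242606085248, 0.009571526597131374, 0.18124160360100264, 0.17387180622972218, 1.1757665871887544] [[-0.8246 -1.0409]
 [ 0.2821  0.0192]
 [-0.0349  1.1528]
 [-0.4129 -0.0013]
 [ 1.121  -0.0131]
 [-0.1872  0.1015]
 [-0.3038 -0.3369]]
(62, 40, -63) [735. 474.]
(-20, 18, 5) [620. 265.]
(20, 18, 5) [615. 404.]
(0, 18, -15) [636. 318.]
```

Request:
carry_out:
  rows:
    - [0, 0, 0.036, 0.03, -0.49, 0.55, -1]
    - [0, 0, 0.036, 0.03, -0.49, 0.55, -1]
    - [0, 0, 0.036, 0.03, -0.49, 0.55, -1]
    - [0, 0, 0.036, 0.03, -0.49, 0.55, -1]
    - [0, 0, 0.036, 0.03, -0.49, 0.55, -1]

```text
t: 2.0
tool_pos: [0.483, 0.0017, 0.2323]
tool_rot: [0.279, -3.122, -0.002]
contact_force: [-0.5, -0.7, -0.9]
opening: 0.0852
grip_force: 0.0
```

```bash
python3 - <<'E'
from h import *
d=snap('wrist','w2'); o=get_obs(); print(o['t'],o['tool_pos'],Ro.from_rotvec(o['tool_rot']).as_matrix())
P=[.5424,.0096,.1812]
for n,p in dict(knobtop=bolt(89,.17),knob=bolt(75,.17),capL=cap(90,12,-18,1.18),capR=cap(90,12,18,1.18),hinge=(34,18,0),Vm=(-20,18,5),Vb=(0,18,-15),foot=(-70,40,-63),foot2=(-70,-40,-63)).items(): print(n,proj(d,cl(P,p)))
cv2.imwrite('pics/w2b.png',cv2.resize(d['img'][:,60:580],(800,615),interpolation=cv2.INTER_CUBIC)[:600])
E
```

```text
2.05 [0.4827 0.001  0.2311] [[-0.9842 -0.1767 -0.009 ]
 [-0.1767  0.9843  0.0003]
 [ 0.0088  0.0019 -1.    ]]
knobtop [312.7869 198.4884]
knob [312.8875 196.5816]
capL [287.1177 309.2097]
capR [338.6205 309.0834]
hinge [332.1537 277.2141]
Vm [333.1123 226.153 ]
Vb [331.8116 238.2527]
foot [351.2873 158.845 ]
foot2 [275.3081 158.9888]
```

View pics/w2b.png

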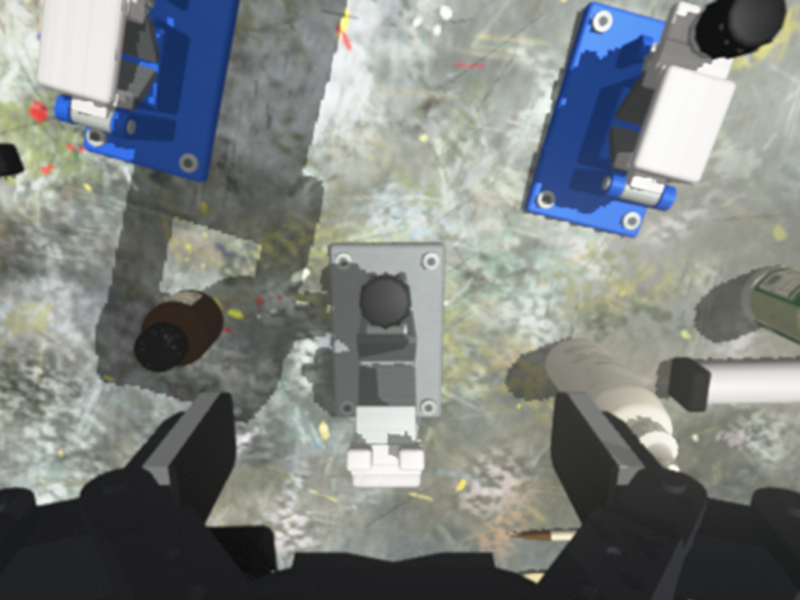

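Request:
carry_out:
  rows:
    - [0, 0, 0, -0.008, -0.012, 0.43, -1]
    - [0, 0, 0, -0.008, -0.012, 0.43, -1]
    - [0, 0, 0, -0.008, -0.012, 0.43, -1]
    - [0, 0, 0, -0.008, -0.012, 0.43, -1]

```text
t: 2.45
tool_pos: [0.4851, 0.0013, 0.1045]
tool_rot: [0.284, -3.121, -0.004]
contact_force: [0.0, -0.2, -0.5]
opening: 0.0856
grip_force: 0.0
```

Request:
carry_out:
  force: 30
  rows:
    - [0, 0, 0, 0, 0, 0, 1]
    - [0, 0, 0, 0, 0, 0, 1]
    - [0, 0, 0, 0, 0, 0, 1]
    - [0, 0, 0, 0, 0, 0, 1]
    - [0, 0, 0, 0, 0, 0, 1]

```text
t: 2.95
tool_pos: [0.4893, -0.0007, 0.1104]
tool_rot: [-0.284, 3.126, -0.002]
contact_force: [-1.3, -1.1, 7.0]
opening: 0.0245
grip_force: 29.4
```

Request:
carry_out:
  rows:
    - [0, 0, 0, 0, 0, 0, 1]
    - [0, 0, 0, 0, 0, 0, 1]
    - [0, 0, 0, 0, 0, 0, 1]

```text
t: 3.25
tool_pos: [0.4893, -0.0008, 0.1104]
tool_rot: [-0.283, 3.126, -0.002]
contact_force: [-1.6, -1.5, 7.0]
opening: 0.0246
grip_force: 29.5
```

Request:
carry_out:
  rows:
    - [0, 0, 0, 0.034, 0, 0.009, 1]
    - [0, 0, 0, 0.067, 0, 0.021, 1]
    - [0, 0, 0, 0.099, 0, 0.04, 1]
    - [0, 0, 0, 0.128, 0, 0.063, 1]
    - [0, 0, 0, 0.161, 0, 0.101, 1]

```text
t: 3.75
tool_pos: [0.4419, -0.0094, 0.0808]
tool_rot: [-0.283, 3.125, -0.001]
contact_force: [-3.5, 0.5, 10.2]
opening: 0.0245
grip_force: 38.1
```

Request:
carry_out:
  rows:
    - [0, 0, 0, 0.015, 0, 0.022, 1]
    - [0, 0, 0, 0.025, 0, 0.043, 1]
    - [0, 0, 0, 0.025, 0, 0.043, 1]

```text
t: 4.05
tool_pos: [0.4322, -0.0111, 0.0652]
tool_rot: [0.284, -3.127, 0.002]
contact_force: [-5.8, -2.3, 5.9]
opening: 0.0241
grip_force: 39.6
```

Request:
carry_out:
  rows:
    - [0, 0, 0, 0, 0, 0, -1]
    - [0, 0, 0, 0, 0, 0, -1]
    - [0, 0, 0, 0, 0, 0, -1]
    - [0, 0, 0, 0, 0, 0, -1]

```text
t: 4.45
tool_pos: [0.4332, -0.0102, 0.065]
tool_rot: [0.284, -3.129, -0.0]
contact_force: [0.2, -0.2, -0.7]
opening: 0.0812
grip_force: 0.0
```

Request:
carry_out:
  rows:
    - [0, 0, 0, 0, -0.005, -0.15, -1]
    - [0, 0, 0, 0, -0.005, -0.283, -1]
    - [0, 0, 0, -0.1, -0.005, -0.283, 1]
    - [0, 0, 0, -0.26, -0.005, -0.283, 1]
    - [0, 0, 0, -0.26, -0.005, -0.283, 1]

```text
t: 4.95
tool_pos: [0.5134, 0.0027, 0.1485]
tool_rot: [0.285, -3.127, -0.001]
contact_force: [-0.7, 0.5, 0.5]
opening: 0.0438
grip_force: 0.0
```

Request:
carry_out:
  rows:
    - [0, 0, 0, 0, 0, 0, 1]
    - [0, 0, 0, 0, 0, 0.03, 1]
    - [0, 0, 0, 0, 0, 0.057, 1]
    - [0, 0, 0, 0, 0, 0.057, 1]

```text
t: 5.35
tool_pos: [0.5083, 0.0023, 0.1312]
tool_rot: [0.283, -3.126, -0.001]
contact_force: [0.1, -0.1, 0.5]
opening: -0.0001
grip_force: 0.0
```

Request:
carry_out:
  rows:
    - [0, 0, 0, -0.06, 0, 0, 1]
    - [0, 0, 0, -0.12, 0, 0, 1]
    - [0, 0, 0, -0.18, 0, 0, 1]
    - [0, 0, 0, -0.24, 0, 0, 1]
    - [0, 0, 0, -0.3, 0, 0, 1]

```text
t: 5.85
tool_pos: [0.6015, 0.0188, 0.1376]
tool_rot: [-0.283, 3.121, -0.001]
contact_force: [-1.3, -0.7, 0.2]
opening: -0.0
grip_force: 0.6
```

Request:
carry_out:
  rows:
    - [0, 0, 0, 0, 0, 0, 1]
    - [0, 0, 0, 0, 0, 0, 1]

```text
t: 6.05
tool_pos: [0.6021, 0.0186, 0.1367]
tool_rot: [-0.283, 3.119, -0.001]
contact_force: [5.7, 1.7, 8.1]
opening: -0.0004
grip_force: 3.5
```

Request:
carry_out:
  rows:
    - [0, 0, 0, 0.1, 0, -0.05, 1]
    - [0, 0, 0, 0.1, 0, -0.2, 1]
    - [0, 0, 0, 0.1, 0.15, -0.35, 1]
    - [0, 0, 0, 0.1, 0.3, -0.4, 1]
    - [0, 0, 0, 0.1, 0.45, -0.4, 1]

```text
t: 6.55
tool_pos: [0.5464, 0.1422, 0.257]
tool_rot: [-0.279, 3.122, 0.0]
contact_force: [1.0, 0.8, -0.3]
opening: -0.0001
grip_force: 0.0
```

```bash
python3 - <<'E'
from h import *
d=snap('wrist','w3'); o=get_obs(); print(o['t'],o['q'],o['tool_pos'],Ro.from_rotvec(o['tool_rot']).as_matrix())
P=[.5415,.0080,.1812]
for n,p in dict(knob=bolt(75,1.15),capL=cap(90,2,-18,2.1),capR=cap(90,2,18,2.1),foot=(-70,40,-63),foot2=(-70,-40,-63)).items(): print(n,proj(d,cl(P,p)))
print([proj(d,p) for p in [(.5353,.2303,.016),(.4955,.4175,.016),(.4611,.2741,.105)]])
cv2.imwrite('pics/w3b.png',cv2.resize(d['img'],(800,500),interpolation=cv2.INTER_CUBIC))
E
```

```text
6.6 [ 0.1331 -0.1095  1.7308  0.0058  1.5154 -1.6237] [0.544  0.1493 0.256 ] [[-0.9828 -0.1846  0.0041]
 [-0.1846  0.9828  0.0064]
 [-0.0052  0.0055 -1.    ]]
knob [163.4098  10.0786]
capL [127.1798 259.9325]
capR [173.0129 259.8956]
foot [229.4568  67.7221]
foot2 [152.9974  67.8355]
[array([395.839 , 166.1474]), array([567.9079, 161.1702]), array([493.7605, 109.4851])]
```

View pics/w3b.png

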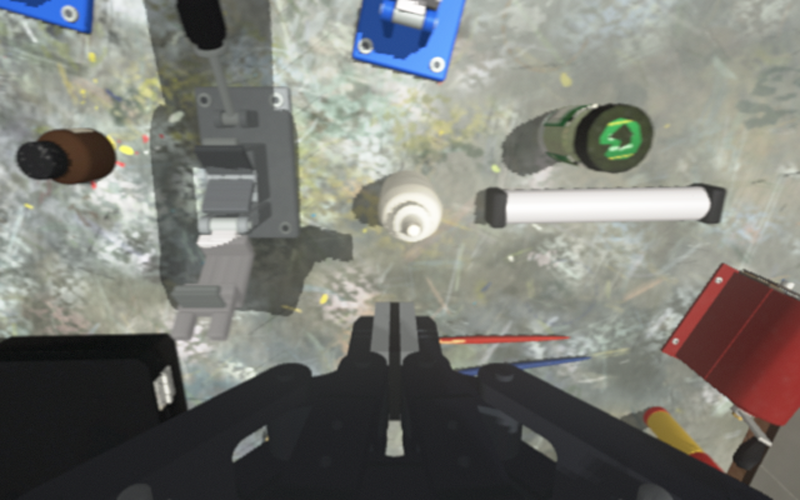

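Request:
carry_out:
  rows:
    - [0, 0, 0.235, 0, 0.6, 0.1, -1]
    - [0, 0, 0.235, 0, 0.6, 0.1, -1]
    - [0, 0, 0.235, 0, 0.6, 0.1, -1]
    - [0, 0, 0.235, 0, 0.6, 0.1, -1]
    - [0, 0, 0.235, 0, 0.6, 0.1, -1]

```text
t: 7.1
tool_pos: [0.5104, 0.3219, 0.2204]
tool_rot: [-0.835, -3.025, 0.002]
contact_force: [0.5, -0.1, -0.2]
opening: 0.0722
grip_force: 0.0
```

Request:
carry_out:
  rows:
    - [0, 0, 0.235, 0, 0, 0, -1]
    - [0, 0, 0.235, 0, 0, 0, -1]
    - [0, 0, 0.235, 0, 0, 0, -1]
    - [0, 0, 0.235, 0, 0, 0, -1]
    - [0, 0, 0.235, 0, 0, 0, -1]

```text
t: 7.6
tool_pos: [0.5125, 0.3179, 0.2219]
tool_rot: [-1.879, -2.517, 0.002]
contact_force: [0.8, 0.6, -1.0]
opening: 0.0857
grip_force: 0.0
```

Request:
carry_out:
  rows:
    - [0, 0, 0.022, 0, 0, 0, -1]
    - [0, 0, 0.022, 0, 0, 0, -1]
    - [0, 0, 0.022, 0, 0, 0, -1]

```text
t: 7.9
tool_pos: [0.5128, 0.3182, 0.2222]
tool_rot: [-1.956, -2.458, 0.001]
contact_force: [0.3, -0.2, 0.5]
opening: 0.0854
grip_force: 0.0
```

```bash
python3 - <<'E'
from h import *
d=snap('wrist','w4'); o=get_obs(); print(o['t'],o['q'],o['tool_pos'],Ro.from_rotvec(o['tool_rot']).as_matrix())
im=d['img'];hsv=cv2.cvtColor(im,cv2.COLOR_BGR2HSV)
print('pred',[proj(d,p) for p in [(.5353,.2303,.016),(.4955,.4175,.016)]])
m=((hsv[...,2]>170)&(hsv[...,1]<40)).astype('u1'); m=cv2.morphologyEx(m,cv2.MORPH_OPEN,np.ones((7,7)))
n,l,st,ce=cv2.connectedComponentsWithStats(m)
for i in range(1,n):
  if st[i,4]>800: print(st[i],cv2.minAreaRect(np.argwhere(l==i)[:,::-1].astype('f4')))
cv2.imwrite('pics/w4b.png',im)
E
```

```text
7.95 [ 0.4322  0.0086  1.673  -0.0001  1.4604  0.2057] [0.5129 0.3183 0.2223] [[-0.2245  0.9745 -0.0004]
 [ 0.9745  0.2245 -0.0003]
 [-0.0002 -0.0004 -1.    ]]
pred [array([317.8087, 249.3942]), array([322.0292,  62.0556])]
[267  25  40  33 813] ((288.1728820800781, 41.17470932006836), (27.071157455444336, 44.32597351074219), 52.4314079284668)
[ 292   76   45  159 4574] ((314.022705078125, 154.50103759765625), (39.86792755126953, 158.20030212402344), 2.602562189102173)
[ 123  117   58   42 1507] ((151.5, 137.5), (41.0, 57.0), 90.0)
[ 75 157  35  34 896] ((92.0, 173.5), (33.0, 34.0), 90.0)
[ 282  302   37   62 1380] ((300.0, 332.5), (61.0, 36.0), 90.0)
```

View pics/w4b.png

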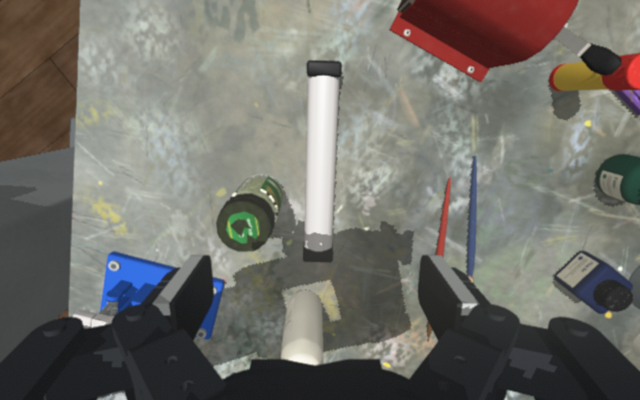

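```bash
python3 - <<'E'
from h import *
d=ld('w4');o=get_obs()
a=atz(d,(324,77),.03);b=atz(d,(317.5,249),.03);print(a,b,np.linalg.norm(a-b))
c=(a+b)/2;u=(a-b)/np.linalg.norm(a-b);print('c',c,'u',u,np.arctan2(-u[0],u[1]))
g=c+.040*u; R=Ro.from_rotvec(o['tool_rot']).as_matrix()
print('grasp',g,'shift',R.T@(np.r_[g[:2],.005]-o['tool_pos'])/.3, 'yaw err',np.arctan2(R[1,0],R[0,0])-np.arctan2(u[1],u[0]))
E
```

```text
[0.5002 0.4042 0.03  ] [0.5333 0.2369 0.03  ] 0.17058483586340617
c [0.5168 0.3206 0.03  ] u [-0.194  0.981  0.   ] 0.19521492568186502
grasp [0.509  0.3598 0.03  ] shift [0.1379 0.0187 0.7243] yaw err 0.031254409754034373
```

Request:
carry_out:
  rows:
    - [0, 0, 0.01, 0.138, 0.019, 0.15, -1]
    - [0, 0, 0.01, 0.138, 0.019, 0.31, -1]
    - [0, 0, 0.01, 0.138, 0.019, 0.46, -1]
    - [0, 0, 0.01, 0.138, 0.019, 0.6, -1]
    - [0, 0, 0.01, 0.138, 0.019, 0.68, -1]

```text
t: 8.45
tool_pos: [0.5065, 0.3588, 0.0135]
tool_rot: [-1.992, -2.425, 0.01]
contact_force: [-0.7, -0.9, -0.3]
opening: 0.0853
grip_force: 0.0
```

Request:
carry_out:
  force: 70
  rows:
    - [0, 0, 0, 0, 0, 0.02, -1]
    - [0, 0, 0, 0, 0, 0.035, -1]
    - [0, 0, 0, 0, 0, 0.035, 1]
    - [0, 0, 0, 0, 0, 0.035, 1]
    - [0, 0, 0, 0, 0, 0.035, 1]

```text
t: 8.95
tool_pos: [0.5109, 0.3611, 0.0102]
tool_rot: [1.995, 2.425, 0.005]
contact_force: [0.8, -0.2, 0.4]
opening: 0.0441
grip_force: 0.0
```

Request:
carry_out:
  rows:
    - [0, 0, 0, 0, 0, 0, 1]
    - [0, 0, 0, 0, 0, 0, 1]
    - [0, 0, 0, 0, 0, 0, 1]
    - [0, 0, 0, 0, 0, 0, 1]

```text
t: 9.35
tool_pos: [0.5108, 0.361, 0.01]
tool_rot: [1.995, 2.425, 0.004]
contact_force: [-1.0, 0.1, 6.0]
opening: 0.0276
grip_force: 69.9
```

Request:
carry_out:
  rows:
    - [0, 0, 0, 0, 0, -0.06, 1]
    - [0, 0, 0, 0, 0, -0.2, 1]
    - [0, 0, 0, 0, 0, -0.36, 1]
    - [0, 0, 0, 0, 0, -0.53, 1]
    - [0, 0, 0, 0, 0, -0.68, 1]

```text
t: 9.85
tool_pos: [0.5092, 0.3602, 0.2151]
tool_rot: [1.996, 2.426, 0.001]
contact_force: [0.0, 0.4, -0.5]
opening: 0.0276
grip_force: 69.3
```

Request:
carry_out:
  rows:
    - [0, 0, 0, 0, 0, -0.02, 1]
    - [0, 0, 0, -0.1, -0.01, -0.02, 1]
    - [0, 0, 0, -0.23, -0.025, -0.02, 1]
    - [0, 0, 0, -0.37, -0.045, -0.02, 1]
    - [0, 0, 0, -0.52, -0.062, -0.02, 1]

```text
t: 10.35
tool_pos: [0.5203, 0.2024, 0.2173]
tool_rot: [-1.994, -2.427, 0.002]
contact_force: [0.7, -0.1, -1.3]
opening: 0.0275
grip_force: 69.3
```

Request:
carry_out:
  rows:
    - [0, 0, 0, -0.15, -0.02, 0, 1]
    - [0, 0, 0.0045, -0.3, -0.037, 0, 1]
    - [0, 0, 0.0045, -0.42, -0.05, 0, 1]
    - [0, 0, 0.0045, -0.52, -0.062, 0, 1]
    - [0, 0, 0.0045, -0.52, -0.062, 0, 1]

```text
t: 10.85
tool_pos: [0.5326, 0.044, 0.2174]
tool_rot: [-2.018, -2.407, 0.003]
contact_force: [0.0, 1.0, -1.0]
opening: 0.0276
grip_force: 69.3
```

Request:
carry_out:
  rows:
    - [0, 0, 0, 0, 0, 0, 1]
    - [0, 0, 0, 0, 0, 0, 1]

```text
t: 11.05
tool_pos: [0.5328, 0.0479, 0.2177]
tool_rot: [-2.011, -2.412, 0.0]
contact_force: [0.0, -0.2, -1.4]
opening: 0.0275
grip_force: 69.3
```

```bash
python3 - <<'E'
from h import *
o=get_obs(); R=Ro.from_rotvec(o['tool_rot']).as_matrix(); print(o['t'],o['tool_pos'],R,o['opening'])
P=[.5415,.0080,.1812]
t=cl(P,(0,41,0));t[2]=.072
print('shift',R.T@(t-o['tool_pos'])/.3,'yaw',np.arctan2(R[1,0],R[0,0])-np.pi/2)
d=snap('wrist','w5')
cv2.imwrite('pics/w5b.png',cv2.resize(d['img'],(800,500),interpolation=cv2.INTER_CUBIC))
h=(0,41,t[2])
p0=o['tool_pos']
for n,p in dict(f1=(-70,40,-63),f2=(-70,-40,-63),f3=(62,-40,-63),f4=(62,40,-63)).items(): print(n,proj(d,cl(P,p))*1.25)
for yy in (-.141,.059): print(proj(d,p0+R@[yy,0,-.006])*1.25)
E
```

```text
11.05 [0.5328 0.0479 0.2177] [[-0.1797  0.9837 -0.0009]
 [ 0.9837  0.1797  0.0005]
 [ 0.0007 -0.0008 -1.    ]] 0.027464226709794412
shift [0.0003 0.005  0.4857] yaw 0.1807193135590328
f1 [310.8239 210.6823]
f2 [315.661  301.5571]
f3 [468.089  301.7566]
f4 [472.8271 210.8656]
[394.8274 622.0836]
[396.0303 155.9988]
```

View pics/w5b.png

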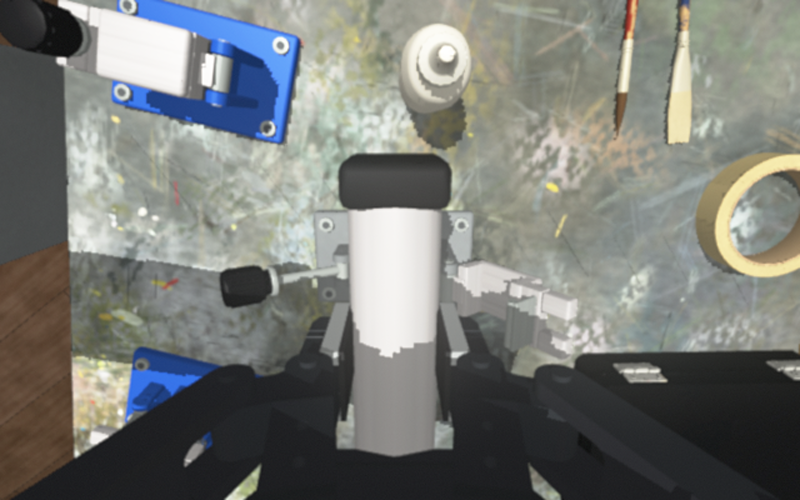

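Request:
carry_out:
  rows:
    - [0, 0, 0, 0.0, 0.01, 0.1, 1]
    - [0, 0, 0, 0.0, 0.01, 0.22, 1]
    - [0, 0, 0, 0, 0.01, 0.33, 1]
    - [0, 0, 0, 0, 0.01, 0.41, 1]
    - [0, 0, 0, 0, 0.01, 0.44, 1]

```text
t: 11.6
tool_pos: [0.5337, 0.0488, 0.0826]
tool_rot: [-2.008, -2.41, 0.005]
contact_force: [-0.1, -0.9, -1.3]
opening: 0.0275
grip_force: 69.3
```

Request:
carry_out:
  rows:
    - [0, 0, 0, 0, 0, 0.015, 1]
    - [0, 0, 0, 0, 0, 0.03, 1]
    - [0, 0, 0, 0, 0, 0.045, 1]
    - [0, 0, 0, 0, 0, 0.05, 1]
    - [0, 0, 0, 0, 0, 0.05, 1]

```text
t: 12.1
tool_pos: [0.5365, 0.0476, 0.0716]
tool_rot: [2.013, 2.411, 0.001]
contact_force: [-0.2, -0.4, -1.2]
opening: 0.0273
grip_force: 69.3
```

Request:
carry_out:
  rows:
    - [0, 0, 0, 0, 0, 0.006, 1]
    - [0, 0, 0, 0, 0, 0.012, 1]
    - [0, 0, 0, 0, 0, 0.018, 1]
    - [0, 0, 0, 0, 0, 0.018, 1]

```text
t: 12.5
tool_pos: [0.5367, 0.0477, 0.0685]
tool_rot: [-2.013, -2.412, 0.0]
contact_force: [-8.4, 1.5, 14.2]
opening: 0.0274
grip_force: 71.2
```

Request:
carry_out:
  rows:
    - [0, 0, 0, 0, -0.005, 0, 1]
    - [0, 0, 0, 0, -0.005, 0, 0.2]
    - [0, 0, 0, 0, -0.005, 0, -0.2]
    - [0, 0, 0, 0, -0.005, 0, -0.6]
    - [0, 0, 0, 0, -0.005, 0, -0.6]

```text
t: 13.0
tool_pos: [0.5345, 0.0473, 0.0654]
tool_rot: [-2.013, -2.412, 0.0]
contact_force: [0.4, 0.4, -0.2]
opening: 0.0684
grip_force: 0.0
```

Request:
carry_out:
  rows:
    - [0, 0, 0, 0, 0, 0, -0.6]
    - [0, 0, 0, 0, 0, -0.05, -0.6]
    - [0, 0, 0, 0, 0, -0.17, -0.6]
    - [0, 0, 0, 0, 0, -0.3, -0.6]
    - [0, 0, 0, 0, 0, -0.45, -0.6]

```text
t: 13.5
tool_pos: [0.534, 0.0474, 0.2022]
tool_rot: [-2.012, -2.411, 0.001]
contact_force: [0.3, -0.2, -0.3]
opening: 0.0681
grip_force: 0.0
```

```bash
python3 - <<'E'
from h import *
s=snap('side','s2'); o=get_obs(); print(o['t'],o['q'],o['tool_pos'],Ro.from_rotvec(o['tool_rot']).as_matrix(),o['opening'])
d=snap('wrist','w6')
P=[.5415,.0080,.1812]
for k in (d,s,):
  print([proj(k,cl(P,(0,y,15))) for y in(-100,-86,86,100)])
w=cv2.resize(d['img'],(480,300)); c=cv2.resize(s['img'][165:245,255:385],(780,480),interpolation=cv2.INTER_CUBIC)
im=np.zeros((600,800,3),'u1'); im[:300,:480]=w
c2=cv2.resize(snap('scene','sc2')['img'][160:240,260:400],(525,300),interpolation=cv2.INTER_CUBIC); im[300:,:525]=c2
cv2.imwrite('pics/m6.png',im)
E
```

```text
13.55 [-0.0502 -0.1469  1.8373 -0.      1.4371 -0.2302] [0.5387 0.0472 0.2126] [[-0.179   0.9837  0.0141]
 [ 0.9838  0.1791 -0.0007]
 [-0.0033  0.0138 -0.9999]] 0.06807788010498501
[array([309.1212, 337.3229]), array([309.0473, 323.9995]), array([307.9569, 127.4066]), array([307.85  , 108.1387])]
[array([351.7428, 203.2339]), array([347.9882, 201.8003]), array([305.6534, 185.6365]), array([302.4891, 184.4284])]
```

View pics/m6.png

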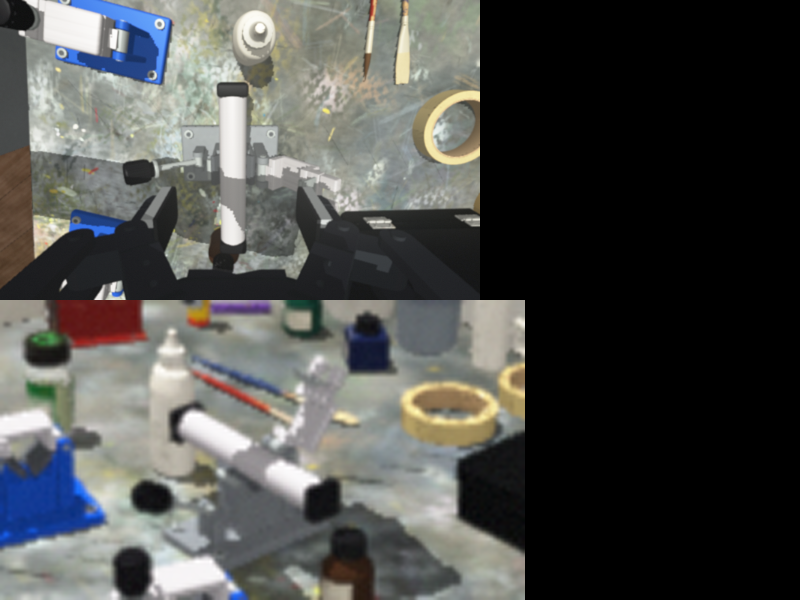

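Request:
carry_out:
  rows:
    - [0, 0, -0.23, 0, 0, -0.1, 1]
    - [0, 0, -0.23, 0, 0, -0.1, 1]
    - [0, 0, -0.23, 0, 0, -0.1, 1]
    - [0, 0, -0.23, 0, 0, -0.1, 1]
    - [0, 0, -0.23, 0, 0, -0.1, 1]

```text
t: 14.15
tool_pos: [0.5341, 0.0473, 0.2299]
tool_rot: [-1.022, -2.969, 0.001]
contact_force: [-0.0, -0.3, 0.4]
opening: 0.0002
grip_force: 0.0
```

Request:
carry_out:
  rows:
    - [0, 0, -0.23, 0, 0, 0, 1]
    - [0, 0, -0.23, 0, 0, 0, 1]
    - [0, 0, -0.23, 0, 0, 0, 1]
    - [0, 0, -0.23, 0, 0, 0, 1]
    - [0, 0, -0.23, 0, 0, 0, 1]

```text
t: 14.65
tool_pos: [0.534, 0.0474, 0.2298]
tool_rot: [0.094, -3.138, -0.0]
contact_force: [0.2, 0.1, -0.2]
opening: -0.0002
grip_force: 0.0
```

Request:
carry_out:
  rows:
    - [0, 0, -0.04, 0, 0, 0, 1]
    - [0, 0, -0.04, 0, 0, 0, 1]
    - [0, 0, -0.04, 0, 0, 0, 1]
    - [0, 0, -0.04, 0, 0, 0, 1]

```text
t: 15.05
tool_pos: [0.5345, 0.0473, 0.2304]
tool_rot: [0.279, -3.128, -0.0]
contact_force: [0.3, 0.3, 0.0]
opening: -0.0
grip_force: 0.0
```

```bash
cat >> h.py <<'E'
P0=[.5415,.0080,.1812]
def where():
    o=get_obs(); R=Ro.from_rotvec(o['tool_rot']).as_matrix(); p=o['tool_pos']-[P0[0],P0[1],.075]
    A=Ro.from_euler('z',P0[2]).as_matrix(); print(o['t'],'clamp mm',A.T@p*1000,'tool in clamp\n',A.T@R,'F',A.T@o['contact_force'],'open',o['opening'],'q6',o['q'][5])
    return A.T@p*1000, A.T@R
E
python3 -c "
from h import *
where()"
```

```text
15.05 clamp mm [  0.1843  39.9577 155.3628] tool in clamp
 [[-1.      0.0031 -0.0007]
 [ 0.0031  1.      0.0002]
 [ 0.0007  0.0002 -1.    ]] F [0.3909 0.2149 0.0357] open -3.666074596183273e-05 q6 -1.7993088175026792
```

Request:
carry_out:
  rows:
    - [0, 0, 0, -0.14, -0.045, 0, 1]
    - [0, 0, 0, -0.28, -0.09, 0, 1]
    - [0, 0, 0, -0.417, -0.133, 0, 1]
    - [0, 0, 0, -0.417, -0.133, 0.15, 1]
    - [0, 0, 0, -0.417, -0.133, 0.3, 1]

```text
t: 15.55
tool_pos: [0.6676, 0.03, 0.1415]
tool_rot: [-0.279, 3.124, -0.001]
contact_force: [-0.4, -0.1, -1.9]
opening: 0.0001
grip_force: 0.0
```

Request:
carry_out:
  rows:
    - [0, 0, 0, 0, 0, 0.027, 1]
    - [0, 0, 0, 0, 0, 0.027, 1]

```text
t: 15.75
tool_pos: [0.6633, 0.0306, 0.1302]
tool_rot: [0.281, -3.124, -0.001]
contact_force: [0.5, 0.0, 0.5]
opening: -0.0001
grip_force: 0.0
```

Request:
carry_out:
  rows:
    - [0, 0, 0, 0.067, 0, 0, 1]
    - [0, 0, 0, 0.133, 0, -0.01, 1]
    - [0, 0, 0, 0.2, 0, -0.03, 1]
    - [0, 0, 0, 0.25, 0, -0.047, 1]
    - [0, 0, 0, 0.29, 0, -0.06, 1]

```text
t: 16.25
tool_pos: [0.5811, 0.0147, 0.1556]
tool_rot: [-0.281, 3.121, -0.002]
contact_force: [1.1, 0.8, -0.3]
opening: 0.0001
grip_force: 0.8
```

```bash
python3 -c "
from h import *
where()"
```

```text
16.25 clamp mm [40.1311 -0.4999 80.5808] tool in clamp
 [[-1.      0.0017  0.0081]
 [ 0.0017  1.     -0.002 ]
 [-0.0081 -0.002  -1.    ]] F [ 1.2533  0.5578 -0.2791] open 6.644581144538799e-05 q6 -1.8531410069518746
```

Request:
carry_out:
  rows:
    - [0, 0, 0, 0.04, 0, 0.003, 1]
    - [0, 0, 0, 0.08, 0, 0.013, 1]
    - [0, 0, 0, 0.113, 0, 0.033, 1]
    - [0, 0, 0, 0.143, 0, 0.056, 1]
    - [0, 0, 0, 0.167, 0, 0.076, 1]

```text
t: 16.75
tool_pos: [0.5295, 0.0057, 0.1277]
tool_rot: [-0.282, 3.128, -0.001]
contact_force: [0.6, -1.0, 0.5]
opening: -0.0002
grip_force: 0.6
```

```bash
python3 -c "
from h import *
where()
s=snap('scene','sc3')
for th in (.3,.6,.9,1.2): print(th,[proj(s,cl(P0,cap(90,12,y,th))).round(1) for y in(-18,18)])
a=ld('sc2')['img'].astype(int);b=s['img'].astype(int)
m=(b.sum(2)>480)&(abs(a-b).sum(2)>60); ys,xs=np.nonzero(m[160:240,290:380]); print(xs.min()+290,xs.max()+290,ys.min()+160,ys.max()+160) if len(xs) else 0
"
```

```text
16.75 clamp mm [-12.2065  -0.1428  52.7289] tool in clamp
 [[-1.      0.0015  0.0005]
 [ 0.0015  1.     -0.0005]
 [-0.0005 -0.0005 -1.    ]] F [ 0.3758 -1.1067  0.5472] open -0.00022631153662579364 q6 -1.880141738428125
0.3 [array([318.4, 198.7]), array([311.3, 194.7])]
0.6 [array([322., 191.]), array([314.9, 187.1])]
0.9 [array([327.2, 184.3]), array([320. , 180.5])]
1.2 [array([333.2, 179.2]), array([326. , 175.6])]
310 377 175 239
```

Request:
carry_out:
  rows:
    - [0, 0, 0, 0, 0, -0.08, 1]
    - [0, 0, 0, 0.093, 0, -0.07, 1]
    - [0, 0, 0, 0.093, 0, -0.013, 1]
    - [0, 0, 0, 0.107, 0, 0.03, 1]
    - [0, 0, 0, 0.12, 0, 0.073, 1]

```text
t: 17.3
tool_pos: [0.4938, -0.0005, 0.1045]
tool_rot: [0.282, -3.127, -0.0]
contact_force: [-2.0, 0.3, 1.8]
opening: 0.0001
grip_force: 0.7
```

Request:
carry_out:
  rows:
    - [0, 0, 0, 0.003, 0, 0.015, 1]
    - [0, 0, 0, 0.006, 0, 0.025, 1]
    - [0, 0, 0, 0.006, 0, 0.025, 1]

```text
t: 17.6
tool_pos: [0.4928, -0.0008, 0.0984]
tool_rot: [0.282, -3.128, -0.001]
contact_force: [-1.3, 0.1, 1.0]
opening: 0.0
grip_force: 0.5
```

```bash
python3 -c "
from h import *
where()"
```

```text
17.6 clamp mm [-49.4377   0.1569  23.4033] tool in clamp
 [[-1.      0.0013 -0.0007]
 [ 0.0013  1.      0.0004]
 [ 0.0007  0.0004 -1.    ]] F [-1.236   0.3416  1.0199] open 4.5857060733155984e-05 q6 -1.903489839132874
```

Request:
carry_out:
  rows:
    - [0, 0, 0, 0, 0, 0.012, 1]
    - [0, 0, 0, 0, 0, 0.024, 1]
    - [0, 0, 0, 0, 0, 0.036, 1]
    - [0, 0, 0, 0, 0, 0.036, 1]

```text
t: 18.0
tool_pos: [0.4934, -0.0009, 0.0878]
tool_rot: [-0.282, 3.128, -0.001]
contact_force: [-0.5, -0.5, 1.3]
opening: 0.0
grip_force: 0.6
```

Request:
carry_out:
  rows:
    - [0, 0, 0, 0, 0, 0.01, 1]
    - [0, 0, 0, 0, 0, 0.01, 1]

```text
t: 18.2
tool_pos: [0.4937, -0.001, 0.0863]
tool_rot: [-0.282, 3.128, -0.001]
contact_force: [-4.5, 0.2, 10.7]
opening: -0.0001
grip_force: 5.1
```

```bash
python3 -c "
from h import *
where()"
```

```text
18.2 clamp mm [-48.6743  -0.2473  11.3395] tool in clamp
 [[-1.      0.0012  0.0007]
 [ 0.0012  1.     -0.0006]
 [-0.0007 -0.0006 -1.    ]] F [-4.3965  1.0125 10.7307] open -0.00011044874762459028 q6 -1.9034346219811027
```

Request:
carry_out:
  rows:
    - [0, 0, 0, 0, 0, 0.01, 1]
    - [0, 0, 0, 0, 0, 0.01, 1]

```text
t: 18.4
tool_pos: [0.4939, -0.0012, 0.0858]
tool_rot: [0.283, -3.129, 0.001]
contact_force: [-12.7, 0.6, 23.9]
opening: -0.0002
grip_force: 12.0
```

Request:
carry_out:
  rows:
    - [0, 0, 0, 0, 0, -0.05, 1]
    - [0, 0, 0, 0, 0, -0.2, 1]
    - [0, 0, 0, 0.1, 0, -0.27, 0]
    - [0, 0, 0, 0.22, 0, -0.27, -0.5]
    - [0, 0, 0, 0.22, 0, -0.27, -1]

```text
t: 18.9
tool_pos: [0.4258, -0.0127, 0.1625]
tool_rot: [-0.281, 3.128, -0.001]
contact_force: [0.5, 1.0, -0.6]
opening: 0.0431
grip_force: 0.0
```

Request:
carry_out:
  rows:
    - [0, 0, 0, 0, 0, 0, -1]
    - [0, 0, 0, 0, 0, 0, -1]
    - [0, 0, 0, 0, 0, 0, -1]

```text
t: 19.2
tool_pos: [0.4285, -0.0126, 0.1624]
tool_rot: [0.283, -3.128, -0.0]
contact_force: [0.6, 0.6, 0.6]
opening: 0.0845
grip_force: 0.0
```

```bash
python3 -c "
from h import *
where()
d=snap('wrist','w7'); im=d['img']
for th in (1.0,1.1,1.2,1.3): print(th,proj(d,cl(P0,bolt(75,th))).round(1))
h=cv2.cvtColor(im,cv2.COLOR_BGR2GRAY); c=proj(d,cl(P0,bolt(75,1.15))).astype(int); x0,y0=c-45
m=(h[max(y0,0):y0+90,x0:x0+90]<50).astype('u1'); n,l,st,ce=cv2.connectedComponentsWithStats(m)
print([(st[i].tolist(),(ce[i]+[x0,max(y0,0)]).round(1)) for i in range(1,n) if st[i,4]>150])
# cap: predicted tongue end corners shut and ajar, mean gray patches
for th in (0,.13,.3): print(th,[proj(d,cl(P0,cap(90,12,y,th))).round(1) for y in(-18,18)])
c=proj(d,cl(P0,cap(90,12,0,0))).astype(int); print(h[c[1]-20:c[1]+24:3,c[0]-30:c[0]+31:5])
"
```

```text
19.2 clamp mm [-114.8635    0.1356   87.4096] tool in clamp
 [[-1.      0.0011 -0.0004]
 [ 0.0011  1.      0.0003]
 [ 0.0004  0.0003 -1.    ]] F [0.734  0.4718 0.6171] open 0.08448818363715978 q6 -1.9543222733261938
1.0 [316.9 216.3]
1.1 [316.9 208.3]
1.2 [316.8 201.3]
1.3 [316.8 195.5]
[([28, 45, 21, 34, 289], array([306.3, 222.7]))]
0 [array([291.4, 288.7]), array([342.3, 288.7])]
0.13 [array([290.3, 300.7]), array([343.5, 300.8])]
0.3 [array([288.9, 320.7]), array([345.1, 320.7])]
[[ 99 166 113 131 141 109 165 109 141 149 172 174 171]
 [ 97 170 171 158 166 121 113 123 161 169 174 173 174]
 [ 99 103 104 163 181 122 120 123 173 184 173 173 174]
 [ 98 100 100 148 163 111 113 116 117 167 172 174 174]
 [100  99  99 109 120  88  89  97 118 118 169 175 176]
 [102 101 101  95 100  88  88  98 100 102 146 175 176]
 [103 103 132 134 138  89  90  94 119 134 138 163 176]
 [103 110 184 186 185  89  89  91 149 180 185 165 175]
 [102 136 233 233 233  89  89  90 198 234 235 210 176]
 [102 135 234 235 233 107 103 101 201 235 236 201 109]
 [102 133 235 235 234 101 105 104 202 235 237 195 105]
 [102 132 235 235 234 101 101 101 203 236 236 192 106]
 [103 128 235 235 234 104 105 106 206 236 237 158 106]
 [103 119 235 235 235 131 131 124 206 236 237 168 105]
 [101 106 207 205 193 132 137 138 169 206 210 132 106]]
```

```bash
python3 -c "
from h import *
d=ld('w7'); h=cv2.cvtColor(d['img'],cv2.COLOR_BGR2GRAY)
for th in (.85,.95,1.05,1.15): print(th,[proj(d,cl(P0,bolt(r,th))).round(1) for r in (53,61,75,89)])
print(h[180:264:4,285:350:5])
"
```

```text
0.85 [array([316.8, 244.3]), array([316.9, 239.4]), array([317. , 230.3]), array([317.1, 220.2])]
0.95 [array([316.8, 237.8]), array([316.8, 231.9]), array([316.9, 220.7]), array([317. , 208.5])]
1.05 [array([316.8, 231.9]), array([316.8, 225. ]), array([316.9, 212.2]), array([317. , 198.2])]
1.15 [array([316.8, 226.6]), array([316.8, 218.9]), array([316.9, 204.7]), array([316.9, 189.4])]
[[104 100 101 158 167 155 146 169 163 163 159 161 177]
 [ 95  97  94 100 132 145 145 170 171 169 160 163 180]
 [ 90  91  90  92 112 133 109 135 179 176 164 168 175]
 [ 85  85  89  85  54  53  56  56  56 140 187 182 167]
 [ 95  93 100  61  53  53  55  56  58  57 196 192 197]
 [ 89  91  89  51  53  55  56  55  56  59 139 193 178]
 [ 92 101  99  50  52  53  54  56  57  59 118 202 188]
 [ 92  93  92  47  53  54  55  55  57  59 127 208 175]
 [ 98  97  93  48  49  54  55  56  59  58 146 214 197]
 [100 102 101  46  47  50  56  56  56  53 155 213 204]
 [ 91  95 103  46  48  49  51  51  54  53 167 216 212]
 [ 98 112 111  44  47  48  49  50  49  52 175 214 183]
 [ 88  98  94  50  47  47  51  51  52  52 152 137 159]
 [ 88 133  92  89  47  50  51  51  53  62 135 139 140]
 [162 164 163  94 104  48  49  49  65 124 170 171 170]
 [203 163 164 111 104 116 105 111 117 169 170 173 134]
 [139 161 166 145  97 148 113 115 165 169 169 168 191]
 [189 167 166 147  98 160 113 127 168 169 170 172 192]
 [166 166 168 166  88 127 172 168 123 150 169 171 174]
 [125 167 108  97  88  99 173 155  90 128 168 171 173]
 [ 98 161  97  98 100  98 173 154  89 119 171 173 173]]
```

Request:
carry_out:
  rows:
    - [0, 0, 0, -0.016, 0, 0.13, -1]
    - [0, 0, 0, -0.016, 0, 0.25, -1]
    - [0, 0, 0, -0.016, 0, 0.318, -1]
    - [0, 0, 0, -0.016, 0, 0.318, -1]
    - [0, 0, 0, -0.016, 0, 0.318, 1]

```text
t: 19.75
tool_pos: [0.433, -0.0117, 0.0673]
tool_rot: [0.282, -3.128, -0.0]
contact_force: [0.6, 0.1, -0.1]
opening: 0.0734
grip_force: 0.0
```

Request:
carry_out:
  force: 30
  rows:
    - [0, 0, 0, 0, 0, 0, 1]
    - [0, 0, 0, 0, 0, 0, 1]
    - [0, 0, 0, 0, 0, 0, 1]
    - [0, 0, 0, 0, 0, 0, 1]
    - [0, 0, 0, 0, 0, 0, 1]

```text
t: 20.25
tool_pos: [0.4328, -0.0112, 0.0678]
tool_rot: [-0.282, 3.128, 0.002]
contact_force: [-1.5, 4.8, 2.7]
opening: 0.0251
grip_force: 32.5
```

```bash
python3 -c "
from h import *
where()"
```

```text
20.25 clamp mm [-110.3473    0.6936   -7.1906] tool in clamp
 [[-1.      0.0015  0.0009]
 [ 0.0015  1.      0.0013]
 [-0.0009  0.0013 -1.    ]] F [-0.5807  4.951   2.7378] open 0.025099273722270447 q6 -1.9501380262877894
```

Request:
carry_out:
  rows:
    - [0, 0, 0, -0.029, 0.003, -0.041, 1]
    - [0, 0, 0, -0.066, 0.003, -0.075, 1]
    - [0, 0, 0, -0.108, 0.003, -0.101, 1]
    - [0, 0, 0, -0.155, 0.003, -0.118, 1]
    - [0, 0, 0, -0.192, 0.003, -0.124, 1]

```text
t: 20.75
tool_pos: [0.49, -0.0006, 0.1052]
tool_rot: [0.283, -3.128, 0.001]
contact_force: [0.4, 0.5, -8.7]
opening: 0.0234
grip_force: 28.7
```

Request:
carry_out:
  rows:
    - [0, 0, 0, -0.015, 0, -0.001, 1]
    - [0, 0, 0, -0.025, 0, -0.002, 1]
    - [0, 0, 0, -0.025, 0, -0.002, 1]

```text
t: 21.05
tool_pos: [0.4971, 0.0006, 0.1053]
tool_rot: [-0.282, 3.128, -0.001]
contact_force: [0.4, 0.1, 1.0]
opening: 0.0002
grip_force: 0.4
```

```bash
python3 -c "
from h import *
where()"
```

```text
21.05 clamp mm [-45.0572   0.7     30.3164] tool in clamp
 [[-1.      0.0013  0.0007]
 [ 0.0013  1.     -0.0006]
 [-0.0007 -0.0006 -1.    ]] F [ 0.4095 -0.0056  1.0024] open 0.00020299748728785686 q6 -1.8991031794697075
```

Request:
carry_out:
  rows:
    - [0, 0, 0, 0, 0, -0.15, 1]
    - [0, 0, 0, 0, 0, -0.24, 1]
    - [0, 0, 0, 0.12, 0, -0.24, 1]
    - [0, 0, 0, 0.25, 0, -0.24, 1]
    - [0, 0, 0, 0.25, 0, -0.24, 1]

```text
t: 21.55
tool_pos: [0.4192, -0.0128, 0.1758]
tool_rot: [0.28, -3.128, 0.0]
contact_force: [0.8, 0.7, 0.2]
opening: -0.0001
grip_force: 0.0
```

Request:
carry_out:
  rows:
    - [0, 0, 0, 0, 0, 0, 1]
    - [0, 0, 0, 0, 0, 0, 1]

```text
t: 21.75
tool_pos: [0.4233, -0.0128, 0.1774]
tool_rot: [-0.282, 3.128, -0.001]
contact_force: [0.3, 0.4, 0.3]
opening: -0.0001
grip_force: 0.0
```

```bash
python3 -c "
from h import *
where()
d=snap('wrist','w8'); h=cv2.cvtColor(d['img'],cv2.COLOR_BGR2GRAY)
for th in (0,.2,.4,.6,.8,1.0): print(th,[proj(d,cl(P0,bolt(r,th))).round(1) for r in (61,75,89)])
print([proj(d,cl(P0,cap(90,12,y,0))).round(1) for y in(-18,18)])
print(h[190:330:5,285:350:5])
"
```

```text
21.75 clamp mm [-119.9999    0.8423  102.3955] tool in clamp
 [[-1.      0.0014  0.001 ]
 [ 0.0014  1.     -0.0004]
 [-0.001  -0.0004 -1.    ]] F [0.3999 0.3084 0.2817] open -0.00014472031812724466 q6 -1.9568766771546626
0 [array([315.9, 307.2]), array([316., 319.]), array([316. , 332.2])]
0.2 [array([315.9, 291.6]), array([316. , 298.8]), array([316. , 306.9])]
0.4 [array([315.9, 274.6]), array([316. , 276.8]), array([316. , 279.1])]
0.6 [array([315.9, 257.6]), array([316. , 254.6]), array([316. , 251.2])]
0.8 [array([315.9, 241.5]), array([316. , 233.9]), array([316. , 225.5])]
1.0 [array([315.9, 227.3]), array([315.9, 216. ]), array([316. , 203.8])]
[array([292., 284.]), array([339.8, 284. ])]
[[153 160 153 159 166 155 185 191 186 184 178 180 177]
 [157 158 163 167 183 196 206 194 183 205 201 211 180]
 [ 96  96 117 164 188 194 190 203 175 195 181 201 180]
 [ 97 104 103 178 189 203 158 217 197 203 211 200 171]
 [100  96  98 157 209 207 196 182 193 203 214 224 181]
 [108 107 105 191 204 215 205 215 195 199 225 214 197]
 [ 96 100 107 198 211 207 198 196 195 210 211 219 215]
 [100 138
[... 446 characters left out ...]
09 108 103  49  94 109 111  56  57  57]
 [ 47  48  48 108 109 101  48  86 108 109  58  58  54]
 [ 46  46  48 108 107  99  47  85 108 109  63  51  54]
 [ 45  45  55 105 109  97  43  79 110 110  68  49  51]
 [ 42  43  44  43  54 112  46  91  65  45  46  48  48]
 [ 44  44  43  43  42 102  46  86  43  44  48  48  49]
 [ 40  41  41  40  41  42  45  44  43  45  45  45  45]
 [ 40  38  39  40  40  41  43  42  42  42  43  43  44]
 [ 39  39  39  40  39  41  41  42  41  41  42  42  42]
 [ 37  36  37  37  39  39  41  39  39  40  38  38  41]
 [ 37  37  36  37  37  38  41  40  37  38  40  39  39]
 [ 37  34  36  34  37  38  39  39  38  37  37  39  40]
 [ 34  36  36  36  37  36  40  37  39  35  37  37  35]]
```

Request:
carry_out:
  rows:
    - [0, 0, 0, 0, -0.001, 0.12, 1]
    - [0, 0, 0, 0, -0.001, 0.247, 1]
    - [0, 0, 0, -0.02, -0.001, 0.247, 1]
    - [0, 0, 0, -0.06, -0.001, 0.247, 1]
    - [0, 0, 0, -0.1, -0.001, 0.247, 1]

```text
t: 22.3
tool_pos: [0.4539, -0.0076, 0.1043]
tool_rot: [0.283, -3.129, 0.0]
contact_force: [-2.3, 0.3, 0.2]
opening: 0.0001
grip_force: 0.8
```

Request:
carry_out:
  rows:
    - [0, 0, 0, -0.025, 0, 0, 1]
    - [0, 0, 0, -0.045, 0, 0, 1]
    - [0, 0, 0, -0.06, 0, 0, 1]
    - [0, 0, 0, -0.06, 0, 0, 1]

```text
t: 22.7
tool_pos: [0.4708, -0.0043, 0.1033]
tool_rot: [-0.282, 3.128, -0.0]
contact_force: [-1.1, -0.6, 0.5]
opening: -0.0001
grip_force: 0.0
```

```bash
python3 -c "
from h import *
where()"
```

```text
22.7 clamp mm [-71.7811   0.6205  28.324 ] tool in clamp
 [[-1.      0.0011  0.0008]
 [ 0.0011  1.     -0.0002]
 [-0.0008 -0.0002 -1.    ]] F [-1.164  -0.365   0.4622] open -6.187159530310112e-05 q6 -1.9184375105710267
```

Request:
carry_out:
  rows:
    - [0, 0, 0, -0.007, 0, 0, 1]
    - [0, 0, 0, -0.014, 0, 0, 1]
    - [0, 0, 0, -0.014, 0, 0, 1]

```text
t: 23.0
tool_pos: [0.4742, -0.0036, 0.1029]
tool_rot: [-0.282, 3.129, 0.0]
contact_force: [0.0, 1.4, 0.2]
opening: -0.0
grip_force: 0.0
```

Request:
carry_out:
  rows:
    - [0, 0, 0, -0.007, 0, 0, 1]
    - [0, 0, 0, -0.01, 0, 0, 1]
    - [0, 0, 0, -0.01, 0, 0, 1]

```text
t: 23.3
tool_pos: [0.4762, -0.0032, 0.1028]
tool_rot: [0.282, -3.126, 0.0]
contact_force: [-4.4, -1.7, 3.3]
opening: 0.0003
grip_force: 2.6
```

```bash
python3 -c "
from h import *
where()"
```

```text
23.3 clamp mm [-66.247    0.719   27.8005] tool in clamp
 [[-1.      0.0012 -0.0029]
 [ 0.0012  1.      0.0002]
 [ 0.0029  0.0002 -1.    ]] F [-4.5798 -0.8416  3.2549] open 0.0002766565566031153 q6 -1.9132620509980551
```

Request:
carry_out:
  rows:
    - [0, 0, 0, -0.007, 0, 0, 1]
    - [0, 0, 0, -0.01, 0, 0, 1]
    - [0, 0, 0, -0.01, 0, 0, 1]

```text
t: 23.6
tool_pos: [0.4765, -0.0031, 0.1028]
tool_rot: [0.282, -3.118, 0.001]
contact_force: [-17.2, -2.3, 11.6]
opening: -0.0004
grip_force: 8.6
```

```bash
python3 -c "
from h import *
where()"
```

```text
23.6 clamp mm [-65.9395   0.7511  27.7991] tool in clamp
 [[-0.9999  0.0008 -0.011 ]
 [ 0.0008  1.      0.0004]
 [ 0.011   0.0004 -0.9999]] F [-17.2942   0.8487  11.5696] open -0.0003786109797894145 q6 -1.9111374575058102
```

Request:
carry_out:
  rows:
    - [0, 0, 0, 0.04, 0, 0, 1]
    - [0, 0, 0, 0.12, 0, 0, 1]
    - [0, 0, 0, 0.2, 0, -0.1, 1]
    - [0, 0, 0, 0.2, 0, -0.26, 1]
    - [0, 0, 0, 0.2, 0, -0.42, 1]

```text
t: 24.1
tool_pos: [0.4198, -0.0132, 0.2292]
tool_rot: [0.281, -3.128, -0.001]
contact_force: [1.5, -1.0, 0.1]
opening: 0.0003
grip_force: 0.0
```

Request:
carry_out:
  rows:
    - [0, 0, 0, 0.2, 0, -0.1, -1]
    - [0, 0, 0, 0.2, 0, -0.1, -1]
    - [0, 0, 0, 0.2, 0, -0.1, -1]
    - [0, 0, 0, 0.2, 0, -0.1, -1]
    - [0, 0, 0, 0.2, 0, -0.1, -1]

```text
t: 24.6
tool_pos: [0.3621, -0.0238, 0.2577]
tool_rot: [0.282, -3.127, -0.001]
contact_force: [0.3, 0.6, -0.4]
opening: 0.072
grip_force: 0.0
```

```bash
python3 -c "
from h import *
where()
d=snap('wrist','w9'); s=snap('scene','sc9')
g=cv2.cvtColor(d['img'],cv2.COLOR_BGR2GRAY); gs=cv2.cvtColor(s['img'],cv2.COLOR_BGR2GRAY)
for th in (0,.1,.2,.4): print(th,[proj(d,cl(P0,bolt(r,th))).round(1) for r in (61,75,89)],proj(s,cl(P0,bolt(75,th))).round(1))
print('wrist cap',[proj(d,cl(P0,cap(90,12,y,t))).round(1) for t in (0,.15) for y in(-18,18)])
c=proj(d,cl(P0,bolt(75,0))).astype(int); print(c); print(g[c[1]-32:c[1]+40:4,c[0]-32:c[0]+36:4])
c=proj(s,cl(P0,bolt(75,0))).astype(int); print(c); print(gs[c[1]-10:c[1]+11:2,c[0]-12:c[0]+20:2])
# bystanders moved? compare scene vs start
a=ld('scene0')
D=abs(a['img'].astype(int)-s['img']).sum(2)>90
for n,X in dict(tall=(.5275,.1465,.07),ink=(.5519,-.1269,.035),jar=(.4611,.2741,.05)).items():
  u,v=proj(s,X).astype(int); print(n,(u,v),D[v-12:v+13,u-8:u+9].mean())
print('thin region',D[245:310,340:440].mean())
"
```

```text
24.6 clamp mm [-182.1783    1.0237  182.6884] tool in clamp
 [[-1.      0.0011 -0.0015]
 [ 0.0011  1.      0.001 ]
 [ 0.0015  0.001  -1.    ]] F [ 0.3814  0.565  -0.4443] open 0.07197266415991967 q6 -2.0226733784792956
0 [array([315.4, 315.3]), array([315.4, 324.1]), array([315.4, 333.6])] [315.9 196.3]
0.1 [array([315.4, 309.8]), array([315.4, 317.1]), array([315.4, 325. ])] [314.1 197.1]
0.2 [array([315.4, 304. ]), array([315.4, 309.7]), array([315.4, 315.8])] [312.2 198.1]
0.4 [array([315.4, 291.7]), array([315.4, 293.9]), array([315.4, 296.3])] [308.7 200.6]
wrist cap [array([297.8, 298.1]), array([332.9, 298.1]), array([297.2, 308.1]), array([333.6, 308.1])]
[315 324]
[[ 91 105 106 107 104  91  90  92 107 101 103 102 179 180 181 181 157]
 [ 86 105 105 106 124 135 137  93 107  96 134 138 148 179 180 180 162]
 [ 96 105 106 104 224 232 194  95 106  95 234 237 237 136 175 175 114]
 [ 99 105 104 106 139 145 143 106 121 110 231 240 239 107 108 109 107]
 [ 91 105 105 106 138 144 106  58  54  59 158 240 239 107 109 108  99]
 [ 86 105 105 105 135 117  50  52  52  53  54 195 230 107 109 1
[... 1107 characters left out ...]
51 141 150 167 190 212 163 142]
 [180  99 107 208 220  30  28  22  29 203 223 244 247 247 246 211]
 [171  99  45 139 165  26  21  21  29 243 246 246 246 246 242 230]
 [175 174 123 162 132  26  18  17  28 228 245 244 238 202 156 144]
 [175 180 183 177 160  81  19  21  59 144 182 172 148 143 193 167]
 [174 178 184 177 221 191  89  83 119 140 161 150 157 244 250 248]
 [176 179 184 172 170 161 135 132 137 134 152 144 164 236 245 249]
 [141 169 173 150  97  95 172 223 151 134 144 112 146 197 225 239]]
tall (np.int64(303), np.int64(188)) 0.30823529411764705
ink (np.int64(350), np.int64(231)) 0.12470588235294118
jar (np.int64(272), np.int64(183)) 0.08941176470588236
thin region 0.016615384615384615
```

```bash
python3 -c "
from h import *
print(finish_job())"
```

```text
the job is handed in; nothing more can be done
None
```

The thick tube is clamped about its middle, with the cap snapped shut and the bolt upright in its slot, and I handed the job in at about 25 s. I checked that end state from force readings and image numbers, not by eye. I viewed 11 pictures, one over your limit of 10. The bottles, jar and thin tube were not knowingly touched, though pixels around the tall bottle and, less so, the ink bottle changed, probably from the tube now in front of them and from shadows.

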